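Fit the oval pattern cam on the rim trimmer's spindle

TASK

The next cups get an oval rim: pick up the blue two-lobed pattern cam and fit it, hub up, onto the upright D-shaped spindle of the rim-trimming machine, turned so that the flat in its bore faces the same way as the flat on the spindle, and lowered fully home so that it sits level on the spindle's collar. Let go of it, and leave the yellow and the green cam where they lie.

Things in the scene. Friction and masses are not known exactly. Their poses are not given: they have to be found in the camera images.
- blue_cam_center (a point): Loose blue cam, 0.15 kg, hub up: point on the bore axis, half-way up (28 of 56 mm). Hub 54 mm wide with two flat sides 46 mm apart, facing +y and -y, full height, 28 mm long: grip there. Two lobes at its foot, 14 mm thick, reach 55 mm from the axis along +x and -x. Through D-bore, 34 mm, its flat 6 mm from the axis on the +x side, where a white dot marks the lobe. z up.
- spindle_seat (a point): On the spindle's axis, top of the 60 mm collar of the grey-green machine, 56 mm above the table; the fitted cam rests on it. Fixed steel spindle, 46 mm high: 30 mm D, flat 4 mm from the axis on the +x side (white dash), last 12 mm tapered. z up. Fitted: cam x along this x; play 2 mm, 17 degrees. Clear above the collar but for parts 120 mm above the table, 95 mm off towards +y.
- yellow_cam_center (a point): Loose yellow cam, not wanted: its centre on the bore axis, half-way up (28 of 56 mm). Same hub and bore as the blue one, but a round plate 88 mm in diameter at its foot.
- green_cam_center (a point): Loose green cam, not wanted: its centre on the bore axis, half-way up (28 of 56 mm). Same hub and bore as the blue one, but three lobes that reach 50 mm from the axis.
There are look-alikes about, which are no part of the job. Several things look just like the part that bears blue_cam_center: the one meant starts farthest from the robot's base.

How it is judged:
At the end, for the whole second after the job is handed in: The blue cam is home on the spindle: its axis within 10 mm of the spindle's, its underside within 6 mm of the collar, hub up and level within about 8 degrees, its flat turned with the spindle's within about 23 degrees; the yellow and green cams lie within 40 mm of where they started (horizontal distance between blue_cam_center and spindle_seat below 0.01 m and z of blue_cam_center in the frame of spindle_seat between 0.022 and 0.034 m and angle between blue_cam_center's own z axis and vertical below 0.15 rad and angle between the x axis of blue_cam_center and the x axis of spindle_seat, either way round below 0.4 rad and distance of each of yellow_cam_center, green_cam_center from where it was at the start of the episode below 0.04 m); the robot touches nothing.
It fails at once if the yellow or the green cam is moved more than 40 mm (distance of any of yellow_cam_center, green_cam_center from where it was at the start of the episode above 0.04 m).
It also fails if it takes over 35 s, if anything falls off the work surface, if the arm or the gripper's body presses on something with over 40 N, if the wrist force passes 120 N, or if a joint passes its speed limit or range.

ROBOT

A 7-joint arm with a two-finger parallel gripper is mounted at the origin on the work surface. World frame = base frame: x ahead of the robot, y to its left, z up, the work surface at z = 0. Lengths are in m, angles in rad, forces in N, time in s.
With the tool pointing down it reaches from about 0.4 to 0.85 m from the base axis. Payload 10.4 kg.
Tool frame: the origin (TCP) lies midway between the tips of the shut fingers; the grasp point (between the pads) lies 19 mm behind it (tcp_to_grasp is the distance from the TCP to the grasp point, in m); z points along the fingers, y is the direction in which the jaws open and shut (so a half turn about z gives the same grasp; the last joint's range is limited). The gripper opens to 87 mm and grips with 3 to 60 N. Pads are 19 mm wide; open, the fingers measure 117 mm over their backs; the gripper's body (75 mm by 190 mm) begins 51 mm behind the grasp point.
Start: joints at [-1.271, 0.332, -0.065, 1.46, 0.022, 1.35, -0.088], TCP at [0.198, 0.593, 0.223] pointing down, gripper open.
Joint ranges: [-2.6, 2.6], [-0.5, 2.12], [-1.47, 1.34], [0.16, 2.42], [-1.27, 4.41], [0.06, 2.06], [-2.6, 2.6]. Speed limits (rad/s): [2.22, 2.22, 2.79, 2.79, 3.14, 3.14, 3.14].

INTERFACE

Orientations are given as a unit quaternion [w, x, y, z].
In Python, from plant import read_state, snapshot, calibration, hand_in, tcp_to_grasp gives the robot as it stands. The module is installed in compiled form; this text tells all that it offers.
- The arm moves only by the shell command python3 -m pendant 'ROWS' [FORCE]. ROWS is JSON, a list of rows, each an object with "claw": the finger opening in mm, from 0 to 87; "slide": the shift along the tool's x, y, z in mm, a list of three; "angular": the turn, a rotation vector about the tool's x, y, z in degrees, a list of three. A call has 1 to 20 rows; each row is the pose to reach, as a shift and turn from the pose commanded when the call began, along the tool's axes at that moment; what a row does not reach only later rows make up. A row lasts 1/10 s, in which the tool goes at most 50 mm and 8.59 degrees, less where a joint would pass 70% of its speed; a pose out of reach is approached as far as the arm can. A call with a gripper value outside its range is refused whole. The fingers move at their own pace and stop on an object; FORCE is the grip in N (left out, the last holds). Time passes only in rows, so rows that repeat a pose let the fingers close. It gives the time, the measured TCP pose, the force and the opening at its end, in the units of the state.
- read_state(): the state, without advancing time (a new reading comes with each control period).
- snapshot(name): name is "scene" or "top"; returns (picture, depth): 400x640x3 uint8, red, green, blue; 400x640 float32, m along the optical axis (not along the pixel's ray), 0 where there is no reading.
- calibration(name): a dict with "vertical_fov" (degrees; the focal length in pixels is half the picture's height over the tangent of half this angle, whatever the lens; pixels are square), "cx", "cy" (the principal point, pixels), "R" (3x3) and "t" (3): a world point X has camera coordinates R X + t. Camera axes: x right, y down, z forward; pixel columns grow to the right and rows downward; lengths in m; the calibration is good to about 2 mm. A picture is of the moment at which its call begins. calibration takes no time and is no camera call.
- hand_in(): hands the job in, once; it reports no verdict.
The state is a dict: "time": time; "joint_positions": joint angles; "qvel": joint speeds; "joint_torque": joint torques, N m; "eef_pos": TCP position; "ee_rot": TCP orientation; "force": force on the tool from outside, world axes, zero at the start; "moment": the same for the moment, N m; "width": finger opening in m.
Only numpy, scipy, OpenCV 4.12 (cv2) and the standard library are available. Lean on these libraries where they do the work, as an engineer would, in place of code of your own. Each camera call takes 0.05 s, during which the arm holds its last target.

## Working session

There is one attempt and no reset: what is moved stays moved. The work goes in short steps, Python scripts to look and compute and a shell command to move; the robot and the scene stay as the last step left them, time stands still between calls to the robot, and variables do not carry over. Pictures are saved under pics/ and viewed, and the job is handed in when it is done.

```bash
mkdir -p pics; cat > h.py <<'E'
import numpy as np,cv2
from plant import *
def cam(n):
    c=calibration(n); f=200/np.tan(np.radians(c['vertical_fov'])/2)
    return f,c['cx'],c['cy'],np.array(c['R']),np.array(c['t'])
def pts(n,depth):
    f,cx,cy,R,t=cam(n); v,u=np.mgrid[:depth.shape[0],:depth.shape[1]]
    P=np.stack([(u-cx)/f*depth,(v-cy)/f*depth,depth],-1)
    return (P-t)@R
def ray(n,u,v,z):
    f,cx,cy,R,t=cam(n); d=R.T@np.array([(u-cx)/f,(v-cy)/f,1]); o=-R.T@t
    return o+d*(z-o[2])/d[2]
E
python3 - <<'E'
from h import *
s=read_state(); print({k:np.round(v,3).tolist() for k,v in s.items()}, tcp_to_grasp)
for n in('scene','top'):
    p,d=snapshot(n); np.savez(f'pics/{n}0.npz',p=p,d=d); cv2.imwrite(f'pics/{n}0.png',p[:,:,::-1]); print(n,calibration(n),(d==0).mean())
E
```

```text
{'time': 0.0, 'joint_positions': [-1.271, 0.333, -0.065, 1.461, 0.022, 1.35, -0.089], 'qvel': [-0.002, -0.001, 0.0, -0.003, 0.0, -0.0, -0.001], 'joint_torque': [0.0, -62.326, 0.025, -38.99, -0.061, 0.04, 0.0], 'eef_pos': [0.198, 0.592, 0.222], 'ee_rot': [-0.0, 0.161, 0.987, -0.001], 'force': [0.149, -0.8, 0.444], 'moment': [0.009, -0.018, 0.074], 'width': 0.087} 0.0187
scene {'vertical_fov': 57.99381387134769, 'cx': 321.32698033037013, 'cy': 193.06977572004013, 'R': array([[ 0.38096955,  0.92444158,  0.01643036],
       [ 0.58327323, -0.22650727, -0.78005564],
       [-0.71739427,  0.30676084, -0.6254944 ]]), 't': array([-0.12126538, -0.23014008,  1.22537027])} 0.00396484375
top {'vertical_fov': 56.43269398573364, 'cx': 319.3963160532186, 'cy': 199.02322314775148, 'R': array([[ 0.01237341, -0.99973939,  0.01918453],
       [-0.98747414, -0.0152352 , -0.15704364],
       [ 0.157295  , -0.01700106, -0.98740531]]), 't': array([-0.05589417,  0.44090813,  0.79667798])} 0.004125
```

View pics/scene0.png

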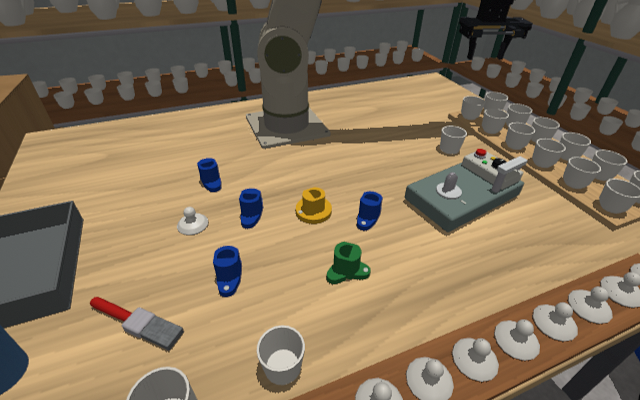

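View pics/top0.png

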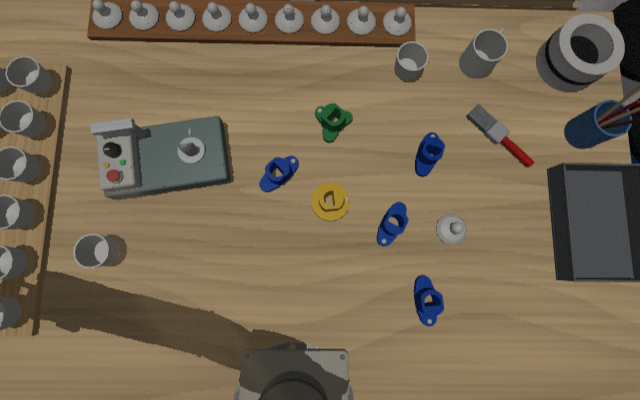

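```bash
python3 - <<'E'
from h import *
T=np.load('pics/top0.npz');p,d=T['p'],T['d'];P=pts('top',d)
hsv=cv2.cvtColor(p,cv2.COLOR_RGB2HSV)
for nm,lo,hi in(('blue',(110,150,60),(125,255,255)),('yellow',(20,170,90),(28,255,255)),('green',(50,120,40),(80,255,255))):
    m=cv2.inRange(hsv,lo,hi); n,l,st,c=cv2.connectedComponentsWithStats(m)
    for i in range(1,n):
        if st[i,4]<150: continue
        q=P[l==i]; q=q[np.isfinite(q).all(1)]
        top=q[q[:,2]>.052]; ft=q[(q[:,2]<.02)]
        print(nm,c[i].round(),st[i,4],'top med',np.round(np.median(top,0),3) if len(top) else None,len(top),'mean',q.mean(0).round(3),'zmax',q[:,2].max().round(3), 'r',np.hypot(*q.mean(0)[:2]).round(3))
for n in('top','scene'):
    f,cx,cy,R,t=cam(n)
    for X in([0,0,0],[.198,.592,.222]):
        y=R@np.array(X)+t; print(n,X,y[:2]/y[2]*f+[cx,cy],y[2])
# crops
def crop(n,p,a,b,c,e,s,o): cv2.imwrite(o,cv2.resize(p[b:e,a:c,::-1],None,fx=s,fy=s,interpolation=cv2.INTER_CUBIC))
crop('top',p,70,90,240,210,4.5,'pics/m0.png')
crop('top',p,240,90,460,340,3.2*.7,'pics/c0.png')
S=np.load('pics/scene0.npz')['p']
crop('s',S,400,130,540,235,5,'pics/m1.png')
E
```

```text
blue [432. 146.] 342 top med [ 0.562 -0.302  0.057] 268 mean [ 0.563 -0.302  0.051] zmax 0.857 r 0.639
blue [277. 173.] 596 top med [0.506 0.041 0.056] 293 mean [0.5   0.046 0.038] zmax 0.857 r 0.502
blue [423. 167.] 189 top med [ 0.311 -0.036  0.857] 1 mean [ 0.522 -0.289  0.019] zmax 0.857 r 0.597
blue [392. 224.] 602 top med [ 0.386 -0.212  0.056] 290 mean [ 0.388 -0.211  0.037] zmax 0.857 r 0.442
blue [428. 300.] 699 top med [ 0.215 -0.287  0.057] 337 mean [ 0.225 -0.284  0.039] zmax 0.857 r 0.363
yellow [330. 202.] 925 top med [ 0.439 -0.081  0.056] 315 mean [ 0.437 -0.073  0.032] zmax 0.857 r 0.443
green [332. 120.] 661 top med [ 0.633 -0.073  0.056] 284 mean [ 0.624 -0.077  0.04 ] zmax 0.857 r 0.629
top [0, 0, 0] [293.24501942 405.31162784] 0.7966779809178156
top [0.198, 0.592, 0.222] [-79.79894086 324.50852634] 0.5985537820958178
scene [0, 0, 0] [285.61591566 125.29653691] 1.2253702725428564
scene [0.198, 0.592, 0.222] [483.18402096  57.86406931] 1.1260688647327568
```

```bash
python3 - <<'E'
from h import *
p=np.load('pics/top0.npz')['p']; s=np.load('pics/scene0.npz')['p']
a=cv2.resize(p[120:190,400:460,::-1],(400,467),interpolation=cv2.INTER_CUBIC)
b=cv2.resize(s[235:305,200:260,::-1],(400,467),interpolation=cv2.INTER_CUBIC)
cv2.imwrite('pics/t0.png',np.hstack([a,b]))
E
```

```text
(no output)
```

View pics/t0.png

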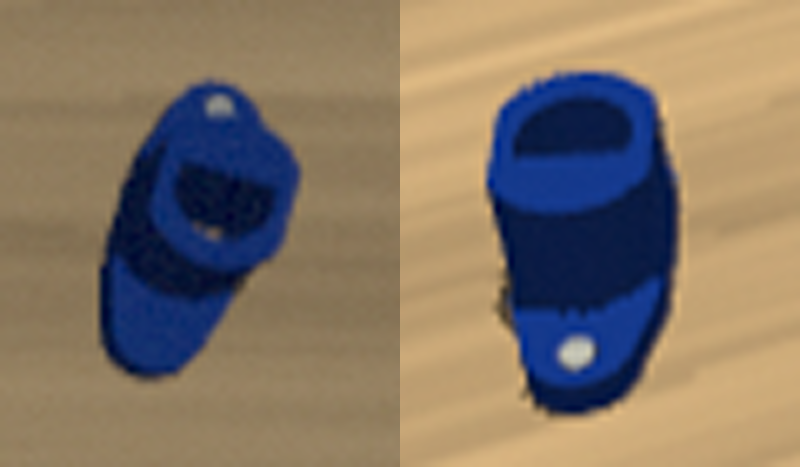

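View pics/m0.png

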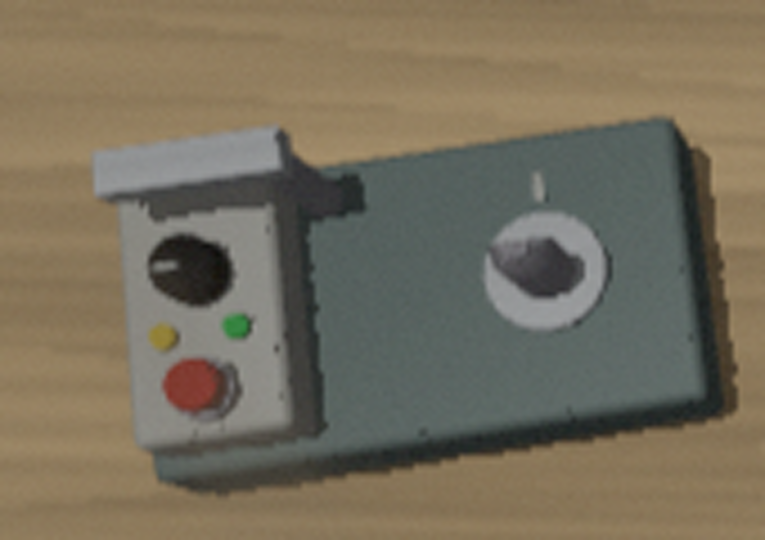

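View pics/m1.png

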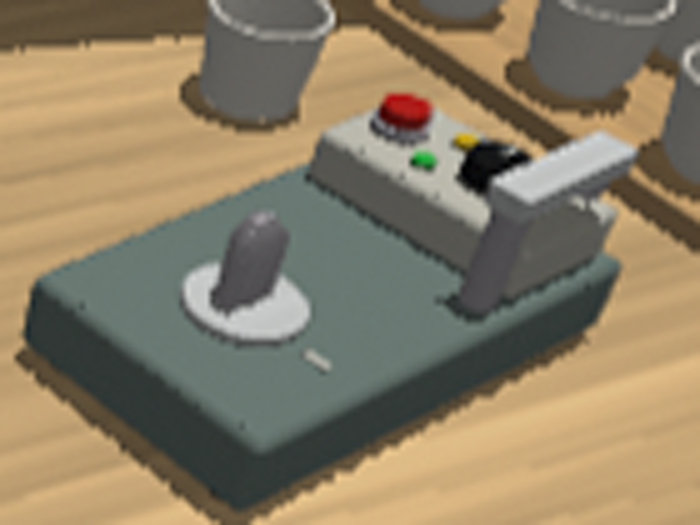

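```bash
cat > m.py <<'E'
from h import *
def lineup(n,p,d,box):
    a,b,c,e=box; P=pts(n,d)
    hsv=cv2.cvtColor(p,cv2.COLOR_RGB2HSV); M=np.zeros(d.shape,bool); M[b:e,a:c]=1
    blue=M&(cv2.inRange(hsv,(105,120,30),(130,255,255))>0)
    z=P[...,2]
    ht=blue&(abs(z-.056)<.005)
    if not ht.any(): print('none');return
    v,u=np.nonzero(ht); W=np.array([ray(n,x,y,.056)[:2] for x,y in zip(u,v)])
    (c0,c1),r=cv2.minEnclosingCircle(W.astype(np.float32)); rr=cv2.minAreaRect((W*1000).astype(np.float32))
    print(n,'hub circ',round(c0,4),round(c1,4),round(r,4),'rect',rr)
    wh=M&(hsv[...,1]<90)&(hsv[...,2]>120)&(abs(z-.014)<.006)
    v,u=np.nonzero(wh); 
    if len(u):
        D=ray(n,u.mean(),v.mean(),.014); print(' dot',u.mean(),v.mean(),D.round(4),len(u),'ang',np.degrees(np.arctan2(D[1]-c1,D[0]-c0)).round(1))
    ft=blue&(abs(z-.014)<.004); v,u=np.nonzero(ft); W=np.array([ray(n,x,y,.014)[:2] for x,y in zip(u,v)])
    if len(W):
        dd=np.hypot(*(W-[c0,c1]).T); i=dd>.048; print(' foot max r',dd.max(),[ (np.degrees(np.arctan2(*(w-[c0,c1])[::-1])).round()) for w in W[i]][:30])
    return c0,c1
E
python3 - <<'E'
from m import *
for n,b in(('top',(405,125,455,185)),('scene',(205,238,255,302))):
    Z=np.load(f'pics/{n}0.npz'); lineup(n,Z['p'],Z['d'],b)
# collar
for n,b in(('top',(160,120,225,180)),('scene',(430,165,490,215))):
    Z=np.load(f'pics/{n}0.npz');p,d=Z['p'],Z['d'];P=pts(n,d);hsv=cv2.cvtColor(p,cv2.COLOR_RGB2HSV)
    M=np.zeros(d.shape,bool);M[b[1]:b[3],b[0]:b[2]]=1
    w=(M&(hsv[...,1]<30)&(hsv[...,2]>150)).astype(np.uint8)
    k,l,st,c=cv2.connectedComponentsWithStats(w)
    for i in range(1,k):
        if st[i,4]<4: continue
        v,u=np.nonzero(l==i); z=np.median(P[l==i][:,2])
        W=np.array([ray(n,x,y,.056)[:2] for x,y in zip(u,v)])
        print(n,'white',st[i,4],c[i].round(1),'z',z.round(3),'circ',cv2.minEnclosingCircle(W.astype(np.float32)),'mean',W.mean(0).round(4), 'mean ray at z',ray(n,*c[i],z).round(4), cv2.fitEllipse((W*1000).astype(np.float32)) if st[i,4]>5 else '')
    s=M&(P[...,2]>.095)&(P[...,2]<.108); print(' spindle top pts',P[s].mean(0).round(4),s.sum(),P[s].min(0).round(3),P[s].max(0).round(3))
    # machine top edge
    G=(cv2.inRange(hsv,(60,20,50),(105,110,170))>0)&(abs(P[...,2]-.05)<.008)
    v,u=np.nonzero(G);W=np.array([ray(n,x,y,np.median(P[G][:,2]))[:2] for x,y in zip(u,v)]);print(' mach',np.median(P[G][:,2]),cv2.minAreaRect((W*1000).astype(np.float32)))
E
```

```text
top hub circ 0.5558 -0.301 0.0282 rect ((555.7769775390625, -301.833740234375), (45.59387969970703, 55.12477111816406), 70.57079315185547)
 dot 432.3333333333333 135.22222222222223 [ 0.6022 -0.3158  0.014 ] 9 ang -17.7
 foot max r 0.055287797732605753 [np.float64(-8.0), np.float64(-10.0), np.float64(-13.0), np.float64(-15.0), np.float64(-18.0), np.float64(-20.0), np.float64(-5.0), np.float64(-8.0), np.float64(-11.0), np.float64(-21.0), np.float64(-23.0), np.float64(-26.0), np.float64(-24.0), np.float64(-27.0), np.float64(-29.0), np.float64(-25.0), np.float64(-28.0), np.float64(-30.0), np.float64(-29.0), np.float64(-31.0), np.float64(-34.0), np.float64(-35.0), np.float64(151.0), np.float64(153.0), np.float64(152.0), np.float64(154.0), np.float64(157.0), np.float64(159.0), np.float64(162.0), np.float64(158.0)]
scene hub circ 0.5623 -0.3 0.0283 rect ((562.3168334960938, -300.66424560546875), (46.28895950317383, 56.00048065185547), 73.61514282226562)
 dot 226.0952380952381 287.57142857142856 [ 0.601  -0.3135  0.014 ] 21 ang -19.2
 foot max r 0.053880992655382244 [np.float64(-7.0), np.flo
[... 541 characters left out ...]
top white 161 [192.8 154.1] z 0.057 circ ((0.5435998439788818, 0.23643693327903748), 0.027498897165060043) mean [0.5343 0.2309] mean ray at z [0.5341 0.2308 0.0566] ((543.0294799804688, 235.6574249267578), (44.02134704589844, 48.21197509765625), 17.751445770263672)
 spindle top pts [0.5378 0.2336 0.0998] 63 [0.53  0.222 0.095] [0.547 0.247 0.104]Traceback (most recent call last):
  File "<stdin>", line 18, in <module>
  File "h.py", line 11, in ray
    f,cx,cy,R,t=cam(n); d=R.T@np.array([(u-cx)/f,(v-cy)/f,1]); o=-R.T@t
                ~~~^^^
  File "h.py", line 4, in cam
    c=calibration(n); f=200/np.tan(np.radians(c['vertical_fov'])/2)
ValueError: time passes only in moves, steps and waits
```

```bash
python3 - <<'E'
import plant,pickle
pickle.dump({n:plant.calibration(n) for n in('top','scene')},open('cal.pkl','wb'))
E
sed -i "s/^def cam/import pickle,os\nCAL=pickle.load(open('\.\/cal.pkl','rb'))\ndef cam/; s/c=calibration(n)/c=CAL[n]/" h.py
python3 - <<'E'
from m import *
for n,b in(('top',(160,120,225,180)),('scene',(430,165,490,215))):
    Z=np.load(f'pics/{n}0.npz');p,d=Z['p'],Z['d'];P=pts(n,d);hsv=cv2.cvtColor(p,cv2.COLOR_RGB2HSV)
    M=np.zeros(d.shape,bool);M[b[1]:b[3],b[0]:b[2]]=1
    w=(M&(hsv[...,1]<30)&(hsv[...,2]>130)).astype(np.uint8)
    k,l,st,c=cv2.connectedComponentsWithStats(w)
    for i in range(1,k):
        if st[i,4]<3: continue
        v,u=np.nonzero(l==i); z=np.median(P[l==i][:,2])
        W=np.array([ray(n,x,y,.056)[:2] for x,y in zip(u,v)])
        print(n,'white',st[i,4],c[i].round(1),'z',z.round(3),'circ',cv2.minEnclosingCircle(W.astype(np.float32)),'mean',W.mean(0).round(4), 'mean ray at z',ray(n,*c[i],z).round(4))
        if st[i,4]>50:
            H=cv2.convexHull((W*1000).astype(np.float32)); print('  ellipse hull',cv2.fitEllipse(H), 'bbox',st[i])
    s=M&(P[...,2]>.095)&(P[...,2]<.108); print(' spindle top pts',P[s].mean(0).round(4),s.sum(),P[s].min(0).round(3),P[s].max(0).round(3))
    G=(cv2.inRange(hsv,(60,20,50),(105,110,170))>0)&(abs(P[...,2]-.05)<.008)
    v,u=np.nonzero(G);W=np.array([ray(n,x,y,np.median(P[G][:,2]))[:2] for x,y in zip(u,v)]);print(' mach',np.median(P[G][:,2]),cv2.minAreaRect((W*1000).astype(np.float32)))
E
```

```text
top white 7 [189.3 131.4] z 0.051 circ ((0.5871949791908264, 0.24162828922271729), 0.0049279192462563515) mean [0.5862 0.242 ] mean ray at z [0.5878 0.2437 0.0512]
top white 310 [191.4 150.2] z 0.057 circ ((0.5447056889533997, 0.23676903545856476), 0.02955152653157711) mean [0.5431 0.2346] mean ray at z [0.5429 0.2344 0.0565]
  ellipse hull ((544.4597778320312, 236.35145568847656), (56.750972747802734, 58.2386589050293), 84.17137145996094) bbox [178 137  26  26 310]
 spindle top pts [0.5378 0.2336 0.0998] 63 [0.53  0.222 0.095] [0.547 0.247 0.104]
 mach 0.050196991381255524 ((470.10150146484375, -143.077880859375), (1119.2001953125, 380.5517883300781), 89.2625732421875)
scene white 44 [485.4 166.9] z 0.077 circ ((0.5033614635467529, 0.38779062032699585), 0.017980409786105156) mean [0.5029 0.3898] mean ray at z [0.5246 0.3623 0.0767]
scene white 8 [452.4 173. ] z 0.099 circ ((0.4939936101436615, 0.29035359621047974), 0.006951160728931427) mean [0.4939 0.29  ] mean ray at z [0.5398 0.2408 0.0993]
scene white 217 [449.1 190.9] z 0.054 circ ((0.5462086796760559, 0.23754063248634338), 0.03122115693986416) mean [0.5514 0.235 ] mean ray at z [0.5499 0.2367 0.0542]
  ellipse hull ((545.9165649414062, 237.81344604492188), (59.90730285644531, 61.97346496582031), 35.85476303100586) bbox [436 182  26  16 217]
scene white 12 [463.1 201.3] z 0.048 circ ((0.5960128307342529, 0.23970480263233185), 0.006231484469026327) mean [0.5956 0.2403] mean ray at z [0.589  0.2483 0.0483]
 spindle top pts [0.5444 0.2351 0.098 ] 32 [0.538 0.228 0.095] [0.55  0.245 0.102]
 mach 0.0479679345169792 ((87.46726989746094, 189.5556640625), (1764.408935546875, 1587.3856201171875), 52.1966667175293)
```

```bash
python3 - <<'E'
from h import *
Z=np.load('pics/top0.npz');p,d=Z['p'],Z['d'];P=pts('top',d)
hsv=cv2.cvtColor(p,cv2.COLOR_RGB2HSV)
M=np.zeros(d.shape,bool);M[105:200,145:235]=1
G=M&(abs(P[...,2]-.0505)<.003)&(hsv[...,1]<110)
v,u=np.nonzero(G);W=np.array([ray('top',x,y,.0505)[:2] for x,y in zip(u,v)])
print(np.median(P[G][:,2]),cv2.minAreaRect((W*1000).astype(np.float32)))
# per-column extremes -> edge fits
for f in(np.min,np.max):
    q=np.array([ray('top',x,f(v[u==x]),.0505)[:2] for x in range(155,212)]); vx=cv2.fitLine(q.astype(np.float32),cv2.DIST_HUBER,0,.001,.001).ravel();print(np.degrees(np.arctan2(vx[1],vx[0])))
from scipy.spatial.transform import Rotation as Ro
q=read_state()['ee_rot'];print(Ro.from_quat([q[1],q[2],q[3],q[0]]).as_matrix().round(3))
E
```

```text
0.05025318939868854 ((538.3978271484375, 254.70114135742188), (148.18080139160156, 179.41934204101562), 9.901267051696777)
-80.13846
-79.76711
[[-0.948  0.317 -0.   ]
 [ 0.317  0.948 -0.001]
 [-0.    -0.001 -1.   ]]
```

```bash
python3 - <<'E'
from h import *
for n,b in(('top',(405,125,455,185)),('scene',(205,238,255,302))):
    Z=np.load(f'pics/{n}0.npz');p,d=Z['p'],Z['d'];P=pts(n,d);z=P[...,2]
    hsv=cv2.cvtColor(p,cv2.COLOR_RGB2HSV);M=np.zeros(d.shape,bool);M[b[1]:b[3],b[0]:b[2]]=1
    bl=M&(cv2.inRange(hsv,(105,120,30),(130,255,255))>0)
    print(n,'V hist',np.histogram(hsv[...,2][bl],8))
    for zt,vt in((.051,0),(.054,0),(.045,110),(.051,110),(.054,110)):
        m=bl&(z>zt)&(z<.065)&(hsv[...,2]>=vt); v,u=np.nonzero(m)
        W=np.array([ray(n,x,y,.056)[:2] for x,y in zip(u,v)])
        if len(W)<9: continue
        H=cv2.convexHull((W*1000).astype(np.float32)); E=cv2.minAreaRect(H)
        c=cv2.minEnclosingCircle(H); print(zt,vt,len(W),'circ',np.round(c[0],1),round(c[1],1),'rect',np.round(E[0],1),np.round(E[1],1),round(E[2],1))
    print('cam at',-np.array(CAL[n]['R']).T@CAL[n]['t'])
E
```

```text
top V hist (array([ 96, 156,  26,  30,  23,  36,  59, 388]), array([ 43.,  52.,  61.,  70.,  79.,  88.,  97., 106., 115.]))
0.051 0 302 circ [ 555.8 -301. ] 28.1 rect [ 555.8 -301.8] [45.6 55.1] 70.6
0.054 0 277 circ [ 556.5 -301.5] 27.3 rect [ 556.2 -302. ] [45.1 54.3] 72.9
0.045 110 101 circ [ 558.3 -302.8] 25.4 rect [ 558.4 -302.7] [42.6 50. ] 74.3
0.051 110 101 circ [ 558.3 -302.8] 25.4 rect [ 558.4 -302.7] [42.6 50. ] 74.3
0.054 110 97 circ [ 558.3 -302.8] 25.4 rect [ 558.4 -302.7] [42.6 50. ] 74.3
cam at [ 0.31076352 -0.03561791  0.85695819]
scene V hist (array([276, 271,  26,  18,  38,  44,  40, 366]), array([ 56.   ,  67.375,  78.75 ,  90.125, 101.5  , 112.875, 124.25 ,
       135.625, 147.   ]))
0.051 0 347 circ [ 562.3 -300.2] 28.2 rect [ 562.3 -300.7] [46.3 56. ] 73.6
0.054 0 224 circ [ 561.3 -300.4] 27.0 rect [ 560.3 -300.6] [45.  51.8] 74.6
0.045 110 283 circ [ 560.1 -300.5] 26.1 rect [ 560.  -300.6] [45.1 51.5] 73.6
0.051 110 283 circ [ 560.1 -300.5] 26.1 rect [ 560.  -300.6] [45.1 51.5] 73.6
0.054 110 207 circ [ 560.2 -300.4] 26.1 rect [ 559.9 -301.2] [44.8 51.3] 77.9
cam at [ 1.05950658 -0.31592126  0.58893261]
```

The four blue cams lie at top-view pixels (279,173), (430,154), (393,223) and (429,300). They are 0.50, 0.64, 0.44 and 0.36 m from the base. The one at (430,154) is farthest, and the enlarged crop shows two lobes with the dot on the far one, so it is the part meant. It is at about (0.5585, -0.3015), yaw -17.5°. The seat is at (0.545, 0.237), yaw 10°: the dash at (189,131) points away from the base.

```bash
python3 -m pendant '[{"claw":87,"slide":[-395,-228,0],"angular":[0,0,0]},{"claw":87,"slide":[-395,-228,0],"angular":[0,0,0]},{"claw":87,"slide":[-395,-228,0],"angular":[0,0,0]},{"claw":87,"slide":[-395,-228,0],"angular":[0,0,0]},{"claw":87,"slide":[-395,-228,0],"angular":[0,0,0]},{"claw":87,"slide":[-395,-228,0],"angular":[0,0,0]},{"claw":87,"slide":[-395,-228,0],"angular":[0,0,0]},{"claw":87,"slide":[-395,-228,0],"angular":[0,0,0]},{"claw":87,"slide":[-625,-733,0],"angular":[0,0,-1]},{"claw":87,"slide":[-625,-733,0],"angular":[0,0,-1]},{"claw":87,"slide":[-625,-733,0],"angular":[0,0,-1]},{"claw":87,"slide":[-625,-733,0],"angular":[0,0,-1]},{"claw":87,"slide":[-625,-733,0],"angular":[0,0,-1]},{"claw":87,"slide":[-625,-733,0],"angular":[0,0,-1]},{"claw":87,"slide":[-625,-733,0],"angular":[0,0,-1]},{"claw":87,"slide":[-625,-733,0],"angular":[0,0,-1]},{"claw":87,"slide":[-625,-733,0],"angular":[0,0,-1]},{"claw":87,"slide":[-625,-733,0],"angular":[0,0,-1]},{"claw":87,"slide":[-625,-733,0],"angular":[0,0,-1]},{"claw":87,"slide":[-625,-733,0],"angular":[0,0,-1]}]'
```

```text
time: 2.1
eef_pos: [0.5583, -0.3009, 0.2222]
ee_rot: [-0.0, 0.152, 0.988, 0.0]
force: [1.6, -0.3, 0.4]
width: 0.0867
```

```bash
python3 -m pendant '[{"claw":87,"slide":[0,0,45],"angular":[0,0,0]},{"claw":87,"slide":[0,0,90],"angular":[0,0,0]},{"claw":87,"slide":[0,0,130],"angular":[0,0,0]},{"claw":87,"slide":[0,0,160],"angular":[0,0,0]},{"claw":87,"slide":[0,0,180],"angular":[0,0,0]},{"claw":87,"slide":[0,0,198],"angular":[0,0,0]},{"claw":87,"slide":[0,0,198],"angular":[0,0,0]},{"claw":87,"slide":[0,0,198],"angular":[0,0,0]}]' 30 && python3 -m pendant '[{"claw":30,"slide":[0,0,0],"angular":[0,0,0]},{"claw":30,"slide":[0,0,0],"angular":[0,0,0]},{"claw":30,"slide":[0,0,0],"angular":[0,0,0]},{"claw":30,"slide":[0,0,0],"angular":[0,0,0]},{"claw":30,"slide":[0,0,0],"angular":[0,0,0]},{"claw":30,"slide":[0,0,0],"angular":[0,0,0]},{"claw":30,"slide":[0,0,0],"angular":[0,0,0]},{"claw":30,"slide":[0,0,0],"angular":[0,0,0]}]' 30
```

```text
time: 2.9
eef_pos: [0.5581, -0.2993, 0.0247]
ee_rot: [-0.0, 0.152, 0.988, 0.0]
force: [-0.4, -0.2, 1.4]
width: 0.0871
time: 3.7
eef_pos: [0.5582, -0.2995, 0.0246]
ee_rot: [0.0, 0.152, 0.988, -0.0]
force: [-1.1, -0.4, 2.0]
width: 0.0456
```

```bash
python3 -m pendant '[{"claw":30,"slide":[0,0,-30],"angular":[0,0,0]},{"claw":30,"slide":[0,0,-75],"angular":[0,0,0]},{"claw":30,"slide":[0,0,-115],"angular":[0,0,0]},{"claw":30,"slide":[0,0,-140],"angular":[0,0,0]},{"claw":30,"slide":[15,42,-140],"angular":[0,0,0]},{"claw":30,"slide":[30,84,-140],"angular":[0,0,-3]},{"claw":30,"slide":[45,126,-140],"angular":[0,0,-6]},{"claw":30,"slide":[60,170,-140],"angular":[0,0,-10]},{"claw":30,"slide":[75,214,-140],"angular":[0,0,-14]},{"claw":30,"slide":[90,258,-140],"angular":[0,0,-18]},{"claw":30,"slide":[105,302,-140],"angular":[0,0,-21]},{"claw":30,"slide":[120,346,-140],"angular":[0,0,-24]},{"claw":30,"slide":[135,390,-140],"angular":[0,0,-26]},{"claw":30,"slide":[150,432,-140],"angular":[0,0,-27.5]},{"claw":30,"slide":[162,475,-140],"angular":[0,0,-27.5]},{"claw":30,"slide":[174,507,-140],"angular":[0,0,-27.5]},{"claw":30,"slide":[174,507,-140],"angular":[0,0,-27.5]},{"claw":30,"slide":[174,507,-140],"angular":[0,0,-27.5]},{"claw":30,"slide":[174,507,-140],"angular":[0,0,-27.5]}]' 30
python3 - <<'E'
from h import *
s=read_state();print(s['eef_pos'],s['ee_rot'],s['force'],s['moment'],s['width'])
for n,b in(('scene',(390,60,550,240)),('top',(110,80,270,220))):
    p,d=snapshot(n);np.savez(f'pics/{n}1.npz',p=p,d=d)
    cv2.imwrite(f'pics/{n}1.png',cv2.resize(p[b[1]:b[3],b[0]:b[2],::-1],None,fx=3.3,fy=3.3,interpolation=cv2.INTER_CUBIC))
E
```

```text
time: 5.6
eef_pos: [0.5449, 0.2352, 0.1643]
ee_rot: [-0.0, -0.086, 0.996, -0.0]
force: [-0.6, -1.0, -1.8]
width: 0.0457
[0.54485954 0.23522354 0.16433402] [-1.60098672e-04 -8.64215485e-02  9.96258592e-01 -3.29205585e-04] [-0.62743245 -1.02375082 -1.77965213] [0.02773704 0.05210671 0.01167438] 0.045683962094084984
```

View pics/scene1.png

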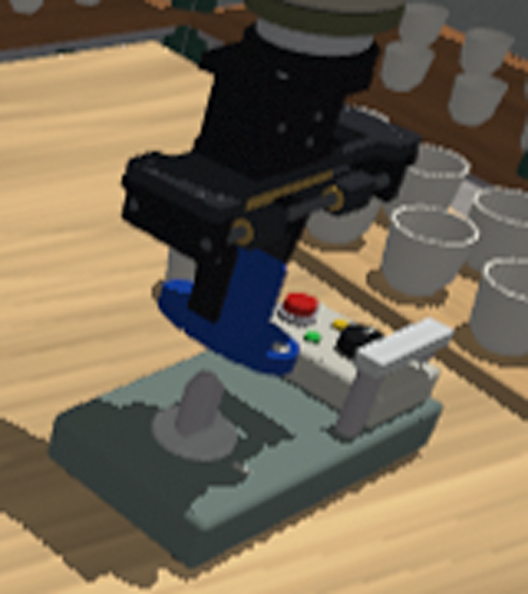

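View pics/top1.png

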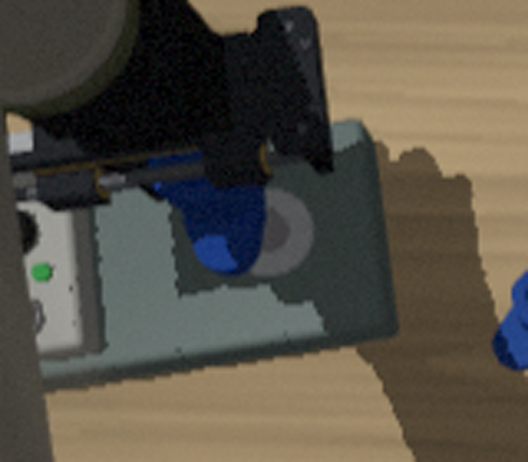

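```bash
python3 - <<'E'
from h import *
zf=.1643-.0246+.014
e=np.array([np.cos(np.radians(10)),np.sin(np.radians(10))]);g=np.array([-e[1],e[0]])
c0=np.array([.545,.237])
for n,b in(('scene',(430,120,500,180)),('top',(150,120,200,165))):
    Z=np.load(f'pics/{n}1.npz');p,d=Z['p'],Z['d'];P=pts(n,d);z=P[...,2];hsv=cv2.cvtColor(p,cv2.COLOR_RGB2HSV)
    M=np.zeros(d.shape,bool);M[b[1]:b[3],b[0]:b[2]]=1
    bl=M&(cv2.inRange(hsv,(105,120,20),(130,255,255))>0)
    print(n,bl.sum(),'z range',np.percentile(z[bl],[1,50,99]).round(3))
    m=bl&(abs(z-zf)<.004);v,u=np.nonzero(m);W=np.array([ray(n,x,y,zf)[:2] for x,y in zip(u,v)])-c0
    print(' foot-top along x: ',(W@e).min().round(4),(W@e).max().round(4),' along y',(W@g).min().round(4),(W@g).max().round(4))
    for s in(-1,1):
        k=W[(W@e)*s>.038]
        if len(k): print('  lobe',s,'n',len(k),'ymid',((k@g).min()+(k@g).max())/2,'ext',(k@e*s).max())
    # underside: bottom silhouette
    w=M&(hsv[...,1]<110)&(hsv[...,2]>120)&(abs(z-zf)<.006)
    if w.any():
        v,u=np.nonzero(w);D=ray(n,u.mean(),v.mean(),zf)[:2]-c0;print(' dot',len(u),u.mean(),v.mean(),D@e,D@g)
    # depth-based plane tilt of foot top
    Q=P[m];A=np.c_[Q[:,:2]-c0,np.ones(len(Q))];print(' plane',np.linalg.lstsq(A,Q[:,2],rcond=None)[0].round(3))
E
```

```text
scene 813 z range [0.14  0.156 0.237]
 foot-top along x:  -0.0505 0.0589  along y -0.0305 0.0162
  lobe -1 n 31 ymid -0.004142624838923161 ext 0.050453018550273426
  lobe 1 n 64 ymid -0.005569251274257149 ext 0.05886864098364879
 dot 8 476.125 165.25 0.048438330096044556 0.0005686107553601903
 plane [ 0.005 -0.011  0.152]
top 715 z range [0.143 0.157 0.259]
 foot-top along x:  -0.0559 0.0033  along y -0.026 0.0199
  lobe -1 n 132 ymid -0.0033172350801438924 ext 0.05592010676516425
 plane [ 0.004 -0.     0.154]
```

```bash
python3 -m pendant '[{"claw":30,"slide":[1,2,10],"angular":[0,0,0]},{"claw":30,"slide":[1,2,25],"angular":[0,0,0]},{"claw":30,"slide":[1,2,35],"angular":[0,0,0]},{"claw":30,"slide":[1,2,42],"angular":[0,0,0]},{"claw":30,"slide":[1,2,46],"angular":[0,0,0]},{"claw":30,"slide":[1,2,46],"angular":[0,0,0]}]' 30; python3 -m pendant '[{"claw":30,"slide":[0,0,3],"angular":[0,0,0]},{"claw":30,"slide":[0,0,6],"angular":[0,0,0]},{"claw":30,"slide":[0,0,6],"angular":[0,0,0]}]'
```

```text
time: 6.3
eef_pos: [0.5431, 0.2382, 0.1178]
ee_rot: [-0.0, -0.087, 0.996, -0.0]
force: [-0.0, 0.7, -1.5]
width: 0.0456
time: 6.6
eef_pos: [0.5432, 0.2384, 0.1123]
ee_rot: [-0.0, -0.087, 0.996, -0.0]
force: [0.9, 0.2, -1.9]
width: 0.0458
```

```bash
python3 -m pendant '[{"claw":30,"slide":[0,0,4],"angular":[0,0,0]},{"claw":30,"slide":[0,0,8],"angular":[0,0,0]},{"claw":30,"slide":[0,0,12],"angular":[0,0,0]},{"claw":30,"slide":[0,0,12],"angular":[0,0,0]}]' 30; python3 -m pendant '[{"claw":30,"slide":[0,0,5],"angular":[0,0,0]},{"claw":30,"slide":[0,0,10],"angular":[0,0,0]},{"claw":30,"slide":[0,0,14],"angular":[0,0,0]},{"claw":30,"slide":[0,0,17],"angular":[0,0,0]},{"claw":30,"slide":[0,0,17],"angular":[0,0,0]}]'
```

```text
time: 7.0
eef_pos: [0.5429, 0.2382, 0.0997]
ee_rot: [-0.001, -0.087, 0.996, -0.0]
force: [-0.2, -0.4, -2.1]
width: 0.046
time: 7.5
eef_pos: [0.5431, 0.2383, 0.083]
ee_rot: [-0.0, -0.087, 0.996, -0.0]
force: [-0.1, -0.1, -1.4]
width: 0.046
```

```bash
python3 -m pendant '[{"claw":30,"slide":[0,0,1],"angular":[0,0,0]},{"claw":30,"slide":[0,0,2],"angular":[0,0,0]},{"claw":30,"slide":[0,0,2],"angular":[0,0,0]}]' 30; python3 -m pendant '[{"claw":87,"slide":[0,0,0],"angular":[0,0,0]},{"claw":87,"slide":[0,0,0],"angular":[0,0,0]},{"claw":87,"slide":[0,0,0],"angular":[0,0,0]},{"claw":87,"slide":[0,0,0],"angular":[0,0,0]},{"claw":87,"slide":[0,0,0],"angular":[0,0,0]},{"claw":87,"slide":[0,0,0],"angular":[0,0,0]},{"claw":87,"slide":[0,0,-20],"angular":[0,0,0]},{"claw":87,"slide":[0,0,-50],"angular":[0,0,0]},{"claw":87,"slide":[0,0,-100],"angular":[0,0,0]},{"claw":87,"slide":[0,0,-150],"angular":[0,0,0]},{"claw":87,"slide":[0,0,-150],"angular":[0,0,0]}]'
```

```text
time: 7.8
eef_pos: [0.5434, 0.2384, 0.0816]
ee_rot: [0.0, -0.087, 0.996, 0.0]
force: [0.0, -0.0, -0.6]
width: 0.0456
time: 8.9
eef_pos: [0.5462, 0.2395, 0.2392]
ee_rot: [0.005, -0.087, 0.996, 0.003]
force: [0.7, 1.1, -0.4]
width: 0.0871
```

```bash
python3 -m pendant '[{"claw":87,"slide":[0,-50,0],"angular":[0,0,0]},{"claw":87,"slide":[0,-100,0],"angular":[0,0,0]},{"claw":87,"slide":[0,-150,0],"angular":[0,0,0]},{"claw":87,"slide":[0,-200,0],"angular":[0,0,0]},{"claw":87,"slide":[0,-250,0],"angular":[0,0,0]},{"claw":87,"slide":[0,-280,0],"angular":[0,0,0]},{"claw":87,"slide":[0,-280,0],"angular":[0,0,0]},{"claw":87,"slide":[0,-280,0],"angular":[0,0,0]}]'
python3 - <<'E'
from h import *
ims=[]
for n,b in(('scene',(410,120,530,240)),('top',(110,80,230,200))):
    p,d=snapshot(n);np.savez(f'pics/{n}2.npz',p=p,d=d);P=pts(n,d);z=P[...,2]
    ims.append(cv2.resize(p[b[1]:b[3],b[0]:b[2],::-1],(400,400),interpolation=cv2.INTER_CUBIC))
    hsv=cv2.cvtColor(p,cv2.COLOR_RGB2HSV);M=np.zeros(d.shape,bool);M[b[1]:b[3],b[0]:b[2]]=1
    bl=M&(cv2.inRange(hsv,(105,120,20),(130,255,255))>0)
    m=bl&(z>.107)&(z<.118);v,u=np.nonzero(m);W=np.array([ray(n,x,y,.112)[:2] for x,y in zip(u,v)])
    print(n,bl.sum(),'hub-top z',np.median(z[m]) if m.any() else None, m.sum())
    if m.any(): H=cv2.convexHull((W*1000).astype(np.float32));print(cv2.minEnclosingCircle(H),cv2.minAreaRect(H))
    f=bl&(abs(z-.07)<.004); Q=P[f]; print(' foot n',f.sum(),np.median(z[f]), 'plane',np.linalg.lstsq(np.c_[Q[:,:2]-[.545,.237],np.ones(len(Q))],Q[:,2],rcond=None)[0].round(3))
    w=M&(hsv[...,1]<110)&(hsv[...,2]>120)&(abs(z-.07)<.006);v,u=np.nonzero(w)
    if len(u): D=ray(n,u.mean(),v.mean(),.07);print(' white',len(u),u.mean(),v.mean(),D)
cv2.imwrite('pics/f2.png',np.hstack(ims))
E
```

```text
time: 9.7
eef_pos: [0.592, -0.0376, 0.2314]
ee_rot: [-0.0, -0.087, 0.996, 0.0]
force: [-0.2, 0.1, -0.0]
width: 0.0869
scene 913 hub-top z 0.10986051484711006 194
((551.1669311523438, 237.0345916748047), 29.197389602661133) ((549.9310913085938, 236.07159423828125), (54.597686767578125, 51.17354965209961), 13.47553539276123)
 foot n 236 0.06836915337934141 plane [ 0.01  -0.028  0.068]
 white 120 490.71666666666664 159.825 [0.49648525 0.40800638 0.07      ]
top 1003 hub-top z 0.11215383968733458 374
((542.1292114257812, 236.92039489746094), 28.385868072509766) ((542.3824462890625, 236.96932983398438), (55.36981964111328, 47.33320617675781), 12.715315818786621)
 foot n 331 0.07016069611743997 plane [-0.006  0.015  0.07 ]
 white 21 166.0 137.57142857142858 [0.56647902 0.28661216 0.07      ]
```

View pics/f2.png

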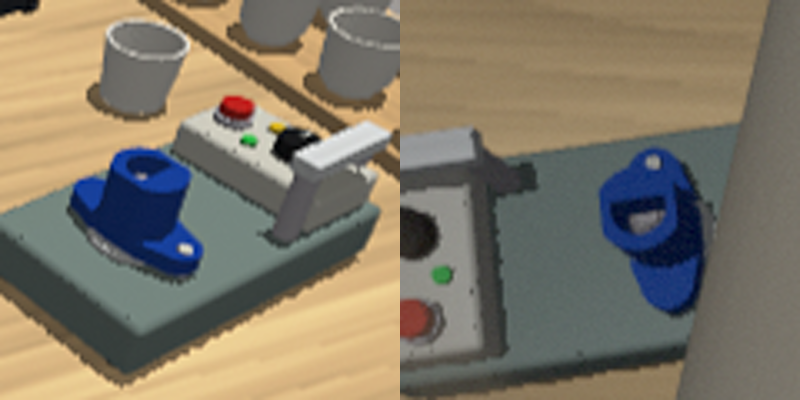

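```bash
python3 - <<'E'
from h import *
for k in('0','2'):
    p=np.load(f'pics/scene{k}.npz')['p'];hsv=cv2.cvtColor(p,cv2.COLOR_RGB2HSV)
    for nm,lo,hi in(('y',(20,170,90),(28,255,255)),('g',(50,120,40),(80,255,255))):
        n,l,st,c=cv2.connectedComponentsWithStats(cv2.inRange(hsv,lo,hi));i=1+st[1:,4].argmax();print(k,nm,c[i].round(1),st[i,4])
s=read_state();print(s['force'],s['time']);print(hand_in())
E
```

```text
0 y [313.6 206.2] 949
0 g [346.5 263.8] 1139
2 y [313.3 206.4] 957
2 g [346.5 263.8] 1138
[-0.98981634  0.67247642  0.46246917] 9.8
the job is handed in; nothing more can be done
None
```

The blue two-lobed cam is on the spindle, seated on the collar and released, and I handed the job in at about 9.8 s.

I picked the blue cam farthest from the base, at top-view pixel (430,154), gripping it by its hub flats. I turned it about 27.5° so its flat matched the spindle's, then lowered it onto the collar. The wrist force stayed at about 2 N.

Last checks, from the pictures taken after letting go:
- **Height and level:** the hub top was at z of about 0.110–0.112 m, against 0.112 m nominal. The cam looked level to within about 2°, with the spindle visible in the bore.
- **Turn:** the hub's orientation was about 13° against about 10° for the machine. The dot is on the same side as the dash, though the dash itself was hidden under the cam.
- **Centre:** the two cameras disagreed by about 9 mm in x on the hub centre (0.542 and 0.551 m, against 0.545 m for the seat). I put this down to hub-side pixels getting into the colour masks; the bore is around the spindle, with about 2 mm of play. The y values agreed, at 0.237 m.
- **Other cams:** the yellow and green cams had not moved (0.4 pixel at most in the scene view).
- **Robot:** the gripper was open and clear of everything at a height of 0.23 m.

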